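# Clamp a vial in the cooling station and open its water valve

### The job

Put the capped sample vial in the cooling station: press the sprung jaw back, stand the vial upright on the plate between jaw and notched block, and let go so that the jaw clamps it. Only then push the valve lever round its quarter turn, fully to the open stop, so that it lies along the water pipe. Do not tip the vial over, and leave the beaker, the petri dish and the brass weight where they stand.

Things in the scene. Friction and masses are not known exactly. Their poses are not given: they have to be found in the camera images.
- vial_center (a point): Centre of the loose glass sample vial with black screw cap, half-way up: a round bottle 24 mm in diameter and 56 mm tall (cap: top 8 mm, 22 mm diameter), standing upright on the worktop; 28 mm from its bottom to this point; about 24 g. z is its own axis. It stands on the left, on the near side of the station.
- station: Cooling station, fixed; origin on the worktop under its grey plate, axes x away from the robot, y left at yaw 0 (yaw varies). Plate x -66 to 66, y -115 to 85 mm, top 8 mm above the worktop. At y = 50 mm is the vial's place: sprung steel jaw on the -x side, notched aluminium block on the +x side. Grey spring housing behind the jaw: x -56 to -34, y 37 to 63, top at 34 mm.
- seat (a point): Centre (half-way up) of the vial when clamped: station x 0, y 50 mm, 36 mm above the worktop (vial's bottom on the plate, side in the notch). Axes as the station's. The block has a shallow upright V notch, 18 mm wide; its nearest surface is 8 mm from this axis towards +x, its top 26 mm above the worktop; the 46 mm wide part begins 26 mm from this axis.
- jaw (a joint): Slide of the sprung jaw, m: 0 = at rest (gap too narrow for the vial); grows as it is pressed to station -x; 0.012 when it clamps the vial; stop 0.022. Spring 2 N at rest, 5 N at 0.012, 7 N at the stop; springs back at once. The held vial itself can press it: bottom just above the block's top (26 mm), side against the jaw's face, move to -x past the seat's axis, then lower.
- jaw_face (a point): Point on the centre line of the jaw's flat front face, 36 mm above the worktop; the face looks to station +x and at rest lies on the seat's axis. The jaw is 18 mm wide, 8 mm thick, from 9 to 45.5 mm above the worktop: 20 mm taller than the block.
- valve_pivot (a point): On the upright hinge axis of the valve lever, at the lever's mid height, 55.5 mm above the worktop (station x 41, y -40 mm). Axes as the station's. Below it the water pipe, 13 mm thick, top at 25 mm, runs along station y at x = 41 mm from the block to y = -105 mm; the brass valve body is 25 mm wide, top at 33 mm, with an 18 mm collar to 42 mm.
- lever_grip (a point): On the valve lever, 65 mm out from the hinge axis, 55.5 mm above the worktop. The lever is a level bar that ends 87 mm from the axis; its outer 56 mm is a grey sleeve 14 mm wide and 10 mm high (50.5 to 60.5 mm above the worktop), free beneath but for the pipe when open. Its own x axis points from tip to hinge.
- valve (a joint): Angle of the valve lever in rad: 0 = closed stop, lever across the pipe, pointing from its hinge to station -x; grows counter-clockwise seen from above to 1.571 = open stop, lever along the pipe, pointing to station -y (away from the vial). Stays where it is left; takes about 2 N at the sleeve.
- beaker: Small clear beaker, 53 mm wide, 60 mm tall, to the right of the station; origin at the centre of its underside. Leave alone.
- dish: Petri dish, 61 mm wide, 16 mm tall, to the right of the station; origin at the centre of its underside. Leave alone.
- weight: Brass check weight with a knob, 25 mm wide, 30 mm tall, to the left of the station; origin at the centre of its underside. Leave alone.
There are look-alikes about, which are no part of the job. Of the things like the part that bears vial_center, leave any that is red; of the rest the larger one is meant.

How it is judged:
On the way, in this order (a step that is already met when the one before it is completed fails the run):
1. the vial is clamped upright in its seat and released, the valve still closed (distance between vial_center and seat below 0.004 m and angle between vial_center's own z axis and vertical below 0.08 rad and value of joint jaw above 0.009 m and contact force between the fingers and vial below 0.05 N and value of joint valve below 0.4 rad), for 0.2 s.
2. the valve is at the open stop with the vial still clamped (distance between vial_center and seat below 0.004 m and angle between vial_center's own z axis and vertical below 0.08 rad and value of joint jaw above 0.009 m and value of joint valve above 1.48 rad), for 0.2 s.
At the end, for the whole second after the job is handed in: Vial upright (0.08 rad) on the plate in the notch, centre within 4 mm of the seat, jaw sprung against it (over 9 mm back), released, at rest; valve lever within 0.09 rad of its open stop; beaker, dish and weight upright, within 20 mm of where they were (all of step 2 and contact force between the fingers and vial below 0.05 N and linear speed of vial below 0.01 m/s and distance of each of beaker, dish, weight from where it was at the start of the episode below 0.02 m and angle between each of beaker, dish, weight's own z axis and vertical below 0.2 rad); the robot touches nothing.
It fails at once if the valve is turned more than 0.5 rad open while the vial is not in its seat (over 10 mm off) (value of joint valve above 0.5 rad and distance between vial_center and seat above 0.01 m).
It fails at once if the vial is tipped over (more than 0.7 rad) (angle between vial_center's own z axis and vertical above 0.7 rad).
It fails at once if the small empty beaker is moved more than 20 mm (distance of beaker from where it was at the start of the episode above 0.02 m).
It fails at once if the petri dish is moved more than 20 mm (distance of dish from where it was at the start of the episode above 0.02 m).
It fails at once if the brass check weight is moved more than 20 mm (distance of weight from where it was at the start of the episode above 0.02 m).
It also fails if it takes over 46 s, if anything falls off the work surface, if the arm or the gripper's body presses on something with over 40 N, if the wrist force passes 120 N, or if a joint passes its speed limit or range.

### The arm

A 7-joint arm with a two-finger parallel gripper is mounted at the origin on the work surface; the furniture and walls round the work are solid. World frame = base frame: x ahead of the robot, y to its left, z up, the work surface at z = 0. Lengths are in m, angles in rad, forces in N, time in s.
With the tool pointing down it reaches from about 0.4 to 0.875 m from the base axis. Payload 19.3 kg.
Tool frame: the origin (TCP) lies midway between the tips of the shut fingers; the grasp point (between the pads) lies 19 mm behind it (bot.grip_point_offset is the distance from the TCP to the grasp point, in m); z points along the fingers, y is the direction in which the jaws open and shut (so a half turn about z gives the same grasp; the last joint's range is limited). The gripper opens to 85 mm and grips with 20 to 120 N. Pads are 22 mm wide; open, the fingers measure 114 mm over their backs; the gripper's body (76 mm by 85 mm) begins 54 mm behind the grasp point. The pads swing forward as they close: fully open they stand 13 mm farther back than shut.
Start: joints at [-1.235, 0.521, -0.036, 1.599, 0.021, 1.021, -0.113], TCP at [0.247, 0.574, 0.231] pointing down, gripper open.
Joint ranges: [-2.91, 2.91], [-0.3, 2.13], [-1.5, 1.42], [0.17, 2.43], [-1.26, 4.41], [0.16, 1.93], [-2.52, 2.52]. Speed limits (rad/s): [1.89, 1.89, 2.39, 2.39, 3.01, 3.01, 3.01].

### API

Orientations are given as [roll, pitch, yaw] about the fixed x, y, z axes, in that order (R = Rz(yaw) Ry(pitch) Rx(roll)).
In Python, from workcell import bot, viewer, workorder gives the robot as it stands.
- The arm moves only by the tool move_arm, never from a script. Its argument "plan" is a list of rows, each a list of 6 numbers: the shift along the tool's x, y, z scaled (see below), then the turn, a rotation vector about the tool's x, y, z scaled (see below). A call has 1 to 5 rows; each row shifts and turns the commanded pose from where the row before left it, along the tool's axes as they then stand; what a row does not reach is not made up. The controller multiplies each number of a shift by 0.025 m and each number of a turn by pi rad. A row lasts 1/10 s, in which the tool goes at most 50 mm and 8.59 degrees, less where a joint would pass 70% of its speed; a pose out of reach is approached as far as the arm can. A call with a number of a shift or a turn outside -1 to 1 is refused whole. A call with a gripper value outside its range is refused whole. "claw" is the closure, from -1 (fully open) to 1 (shut), so that 0 is half open, set as the call begins (left out, the last holds). The fingers move at their own pace and stop on an object; "force" is the grip in N (left out, the last holds). Time passes only in rows, so rows that do not move let the fingers close. It gives the time, the measured TCP pose, the force and the opening at its end, in the units of the state.
- bot.observe(): the state, without advancing time (a new reading comes with each control period).
- viewer.grab_frame(name): name is "side" or "top" or "wrist"; returns the picture (480x640x3 uint8, red, green, blue); there is no depth.
- viewer.camera_info(name): a dict with "K" (3x3 intrinsics, pixels), "R" (3x3) and "t" (3): a world point X has camera coordinates R X + t. Camera axes: x right, y down, z forward; pixel columns grow to the right and rows downward; lengths in m; the calibration is good to about 2 mm. A picture is of the moment at which its call begins: read the wrist's pose just before it. camera_info takes no time and is no camera call; for the wrist camera it gives the pose at the moment of the call.
- workorder.job_done(): hands the job in, once; it reports no verdict.
The state is a dict: "clock": time; "qpos": joint angles; "qd": joint speeds; "joint_efforts": joint torques, N m; "position": TCP position; "tool_rot": TCP orientation; "force": force on the tool from outside, world axes, zero at the start; "moment": the same for the moment, N m; "grip_width": finger opening in m.
Only numpy, scipy, OpenCV 4.12 (cv2) and the standard library are available. Lean on these libraries where they do the work, as an engineer would, in place of code of your own. Each camera call takes 0.05 s, during which the arm holds its last target.

## Working session

There is one attempt and no reset: what is moved stays moved. The work goes in short steps, Python scripts to look and compute and a tool call to move; the robot and the scene stay as the last step left them, time stands still between calls to the robot, and variables do not carry over. Pictures are saved under pics/ and viewed, and the job is handed in when it is done.

Besides the shell and the picture viewer there is one more tool, called after "Request:" by a JSON object that holds its "op" and its "data". move_arm: Moves the arm, as the interface text tells. Shifts and turns lie within -1 to 1; 1 stands for 0.025 m of shift or pi rad of turn. Its arguments: {"type":"object","properties":{"plan":{"type":"array","items":{"type":"array","items":{"type":"number"}}},"claw":{"type":"number"},"force":{"type":"number"}},"required":["plan"]}

```bash
ls; mkdir -p pics; python3 - <<'E'
from workcell import bot, viewer, workorder
import cv2
s=bot.observe(); print(s['clock'],s['position'],s['tool_rot'],s['grip_width'],bot.grip_point_offset)
for n in ['side','top','wrist']:
    im=viewer.grab_frame(n); cv2.imwrite(f'pics/{n}0.png',im[:,:,::-1]); c=viewer.camera_info(n); print(n,c['K'].round(1).tolist(),c['R'].round(3).tolist(),c['t'].round(3).tolist())
E
```

```text
pics
0.0 [0.24664885 0.57391821 0.23072187] [-3.14047760e+00  1.03080822e-04  2.73574462e+00] 0.08525697286706978 0.0187
side [[446.1, 0.0, 319.5], [0.0, 446.1, 234.0], [0.0, 0.0, 1.0]] [[-0.989, -0.148, -0.011], [-0.057, 0.448, -0.892], [0.137, -0.882, -0.451]] [0.573, 0.047, 0.899]
top [[589.3, 0.0, 329.9], [0.0, 589.3, 230.5], [0.0, 0.0, 1.0]] [[-0.016, -1.0, -0.015], [-0.988, 0.018, -0.153], [0.153, 0.013, -0.988]] [0.147, 0.579, 1.068]
wrist [[398.6, 0.0, 322.1], [0.0, 398.6, 243.4], [0.0, 0.0, 1.0]] [[0.396, 0.918, -0.001], [0.875, -0.376, 0.305], [0.28, -0.122, -0.952]] [-0.625, -0.039, 0.381]
```

View pics/side0.png

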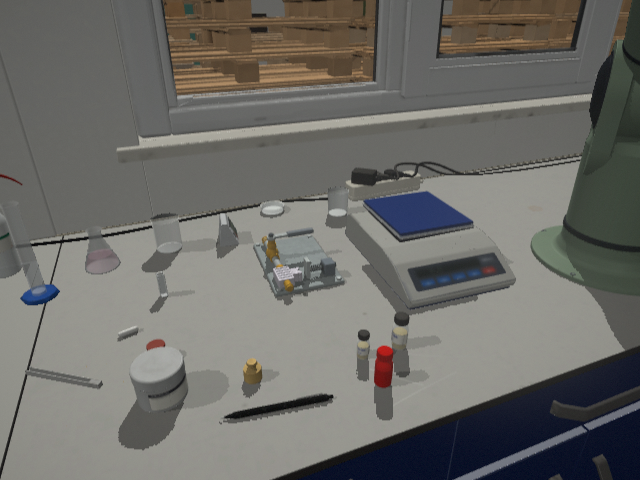

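View pics/top0.png

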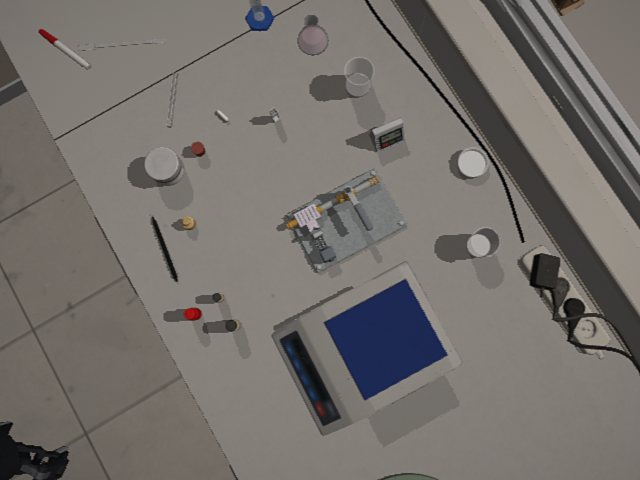

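View pics/wrist0.png

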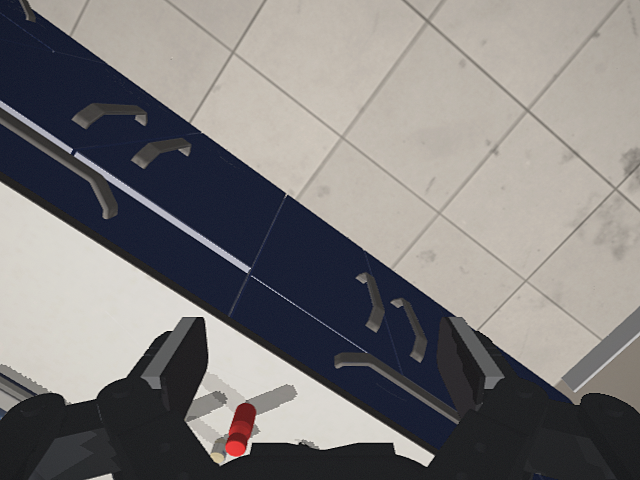

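Candidates: red vial at top(193,314) / side(384,367), which is excluded. The two black-capped ones are at top(217,297)/side(364,345) (smaller) and top(232,325)/side(400,330) (larger). The last should be the one meant, so I'll confirm with a crop.

```bash
python3 - <<'E'
import cv2,numpy as np
a=cv2.imread('pics/side0.png')[295:400,330:430]; b=cv2.imread('pics/top0.png')[165:280,270:415]; c=cv2.imread('pics/top0.png')[280:345,170:260]
d=cv2.imread('pics/side0.png')[220:300,245:350]
f=lambda x,w,h: cv2.resize(x,(w,h),interpolation=cv2.INTER_CUBIC)
cv2.imwrite('pics/crop1.png',np.vstack([np.hstack([f(a,300,300),f(c,400,300)]),np.hstack([f(b,380,300),f(d,320,300)])]))
E
```

```text
(no output)
```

View pics/crop1.png

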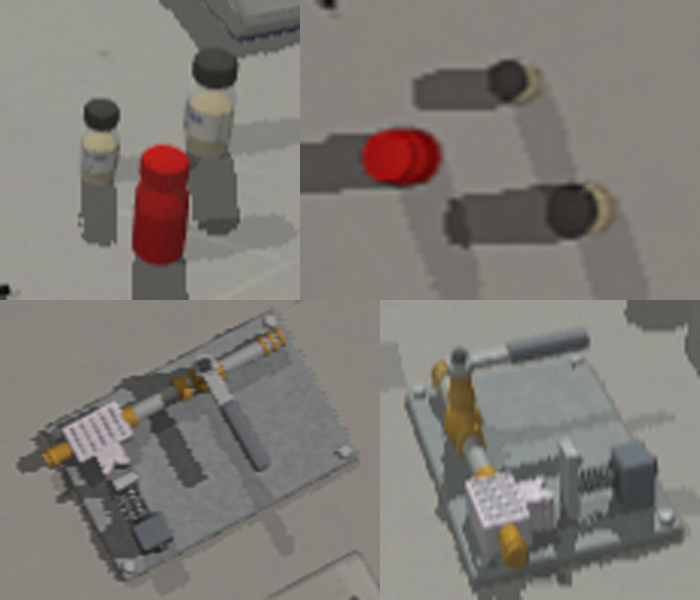

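Confirmed: the larger black-capped vial at top(232,325) is the one. It has a wider cap and body than the one at (217,297). Next I'll locate the vial and station.

```bash
cat > h.py <<'E'
from workcell import bot, viewer, workorder
import cv2, numpy as np
from scipy.spatial.transform import Rotation as Rn
def ray(c,uv):
    K,R,t=[np.array(c[k]) for k in 'KRt']
    o=-R.T@t; d=R.T@np.linalg.inv(K)@np.array([uv[0],uv[1],1.]); return o,d/np.linalg.norm(d)
def onz(c,uv,z):
    o,d=ray(c,uv); return o+d*(z-o[2])/d[2]
def proj(c,X):
    p=np.array(c['K'])@(np.array(c['R'])@np.array(X)+np.array(c['t'])); return p[:2]/p[2]
def tri(c1,u1,c2,u2):
    o1,d1=ray(c1,u1);o2,d2=ray(c2,u2)
    s=np.linalg.lstsq(np.stack([d1,-d2],1),o2-o1,rcond=None)[0]
    a=o1+s[0]*d1;b=o2+s[1]*d2; return (a+b)/2,np.linalg.norm(a-b)
def tool():
    s=bot.observe(); return np.array(s['position']),Rn.from_euler('xyz',s['tool_rot']),s
E
python3 - <<'E'
from h import *
top=viewer.camera_info('top'); side=viewer.camera_info('side')
print('cams',[(-np.array(c['R']).T@np.array(c['t'])).round(3) for c in (top,side)])
im=cv2.imread('pics/top0.png')
crop=im[155:285,265:420]; cv2.imwrite('pics/st.png',cv2.resize(crop,None,fx=4.6,fy=4.6,interpolation=cv2.INTER_CUBIC))
# dark cap masks
for n,c,roi,z in [('top',top,(200,310,250,345),.056),('side',side,(385,305,415,330),.056)]:
    g=cv2.imread(f'pics/{n}0.png'); x0,y0,x1,y1=roi; m=(g[y0:y1,x0:x1].max(2)<72).astype(np.uint8)
    N,l,st,ce=cv2.connectedComponentsWithStats(m)
    for i in range(1,N):
        if st[i,4]>20: print(n,st[i],ce[i]+[x0,y0], onz(c,ce[i]+[x0,y0],z))
E
```

```text
cams [array([0.411, 0.123, 1.146]), array([0.446, 0.857, 0.454])]
top [ 24  10  13  12 121] [229.98347107 324.97520661] [0.40829544 0.32265236 0.056     ]
top [ 3 13  5 10 36] [204.88888889 328.25      ] [0.40308552 0.36864272 0.056     ]
side [  9   8  15  13 160] [401.38125 319.03125] [0.41053453 0.33119084 0.056     ]
```

View pics/st.png

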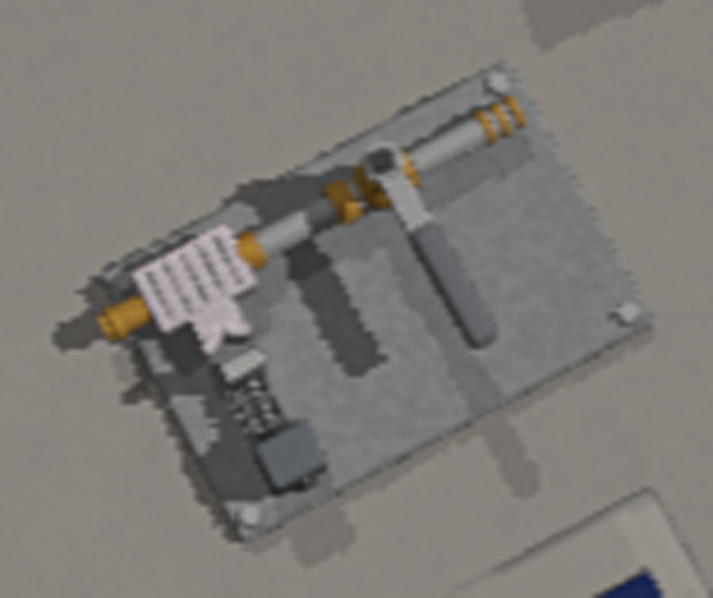

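```bash
python3 - <<'E'
from h import *
top=viewer.camera_info('top'); side=viewer.camera_info('side')
e=lambda x,y:(x/4.6+265-.4,y/4.6+155-.4)
P=[((-66,85),(240,538),.008),((-66,-115),(648,320),.008),((66,-115),(503,65),.008),((66,85),(97,277),.008),
((-4,50),(243,365),.0455),((-45,50),(291,453),.034),((41,-40),(382,160),.062)]
W=np.array([onz(top,e(*p[1]),p[2])[:2] for p in P]); S=np.array([p[0] for p in P])/1000
ws,ss=W.mean(0),S.mean(0); H=(S-ss).T@(W-ws); U,_,V=np.linalg.svd(H); R=V.T@U.T; t=ws-R@ss
print('yaw',np.arctan2(R[1,0],R[0,0]),'t',t,np.linalg.det(R)); print(((S@R.T+t-W)*1000).round(1))
f=lambda x,y:R@[x,y]+t
print('seat',f(0,.05),'pivot',f(.041,-.04),'levergrip',f(-.024,-.04))
print(tri(top,(230.3,325.0),side,(401.4,319)))
for u in [(232,325),(217,297),(193,314)]: print(u,onz(top,u,.056))
for n,u in [('weight',(188,223)),('dish',(471,165)),('beaker',(482,243)),('scale corner',(408,264)),('scale c2',(275,330)),('scale c3',(457,357))]: print(n,onz(top,u,.03))
for n,u,u2 in [('scalefar',(408,264),None)]: pass
E
```

```text
yaw 0.4778185171374933 t [0.602068   0.11930179] 1.0
[[-3.2  0.2]
 [-1.  -3. ]
 [ 3.7 -0.8]
 [ 1.4  1.1]
 [ 0.   1.1]
 [-1.   1.2]
 [ 0.1  0.3]]
seat [0.57907585 0.1637018 ] pivot [0.65686973 0.10263535] levergrip [0.59914972 0.07274555]
(array([0.4090972 , 0.32312797, 0.04993086]), np.float64(0.0017469394799191564))
(232, 325) [0.40819351 0.31895074 0.056     ]
(217, 297) [0.4596353  0.34719862 0.056     ]
(193, 314) [0.42926775 0.39100182 0.056     ]
weight [0.6035686 0.410564  0.03     ]
dish [ 0.7078739  -0.13869402  0.03      ]
beaker [ 0.55482456 -0.15159482  0.03      ]
scale corner [ 0.51716136 -0.0096866   0.03      ]
scale c2 [0.39764402 0.24292593 0.03      ]
scale c3 [ 0.34326711 -0.09391275  0.03      ]
```

```bash
cat >> h.py <<'E'
def goal(p,yaw=None):
    "remaining shift in tool axes (units of 25mm) and yaw turn (units of pi about tool z)"
    q,R,s=tool(); d=R.inv().apply(np.array(p)-q)
    out=f'TCP {q.round(4)} clk {s["clock"]:.2f} tool-units {(d/.025).round(3)} rows>= {np.abs(d/.025).max():.1f}'
    if yaw is not None:
        D=(R.inv()*Rn.from_euler('xyz',[np.pi,0,yaw])).as_rotvec(); out+=f' turn-units {(D/np.pi).round(4)}'
    print(out); return d
E
python3 - <<'E'
from h import *
top=viewer.camera_info('top'); side=viewer.camera_info('side')
print(tri(top,(325,318),side,(395,235)),tri(top,(405,280),side,(365,198)))
goal([.409,.323,.2],-2.664)
E
```

```text
(array([0.41996258, 0.14745174, 0.09739778]), np.float64(0.004038785178386981)) (array([0.48238887, 0.00573344, 0.10689126]), np.float64(0.001272656617181856))
TCP [0.2467 0.574  0.2309] clk 0.15 tool-units [-9.93  -6.66   1.241] rows>= 9.9 turn-units [-3.000e-04 -1.000e-04 -2.812e-01]
```

Request:
{"op": "move_arm", "data": {"plan": [[0,0,0,0,0,-0.047],[0,0,0,0,0,-0.047],[0,0,0,0,0,-0.047],[0,0,0,0,0,-0.047],[0,0,0,0,0,-0.047]], "claw": -0.2}}

```text
clock: 0.65
position: [0.2467, 0.5741, 0.2311]
tool_rot: [-3.141, -0.0, -2.803]
force: [-0.1, 0.2, 0.2]
grip_width: 0.0513
```

```bash
python3 - <<'E'
from h import *
goal([.409,.323,.19],-2.664);print(tool()[2]['grip_width'],tool()[2]['qpos'])
E
```

```text
TCP [0.2467 0.5741 0.2311] clk 0.65 tool-units [ -2.789 -11.628   1.646] rows>= 11.6 turn-units [-0.0001 -0.0001 -0.0443]
0.05133563863700295 [-1.1146223   0.52794433 -0.21488762  1.59262608  0.12522241  1.03503432
  0.5440488 ]
```

Request:
{"op": "move_arm", "data": {"plan": [[0,0,0,0,0,-0.044],[-0.24,-1,0,0,0,0],[-0.24,-1,0,0,0,0],[-0.24,-1,0,0,0,0],[-0.24,-1,0,0,0,0]]}}

```text
clock: 1.15
position: [0.314, 0.495, 0.2311]
tool_rot: [-3.141, -0.0, -2.671]
force: [-0.5, 0.7, -0.9]
grip_width: 0.0512
```

```bash
python3 - <<'E'
from h import *
goal([.409,.323,.19],-2.664);print(tool()[2]['grip_width'],tool()[2]['qpos'])
E
```

```text
TCP [0.314  0.495  0.2311] clk 1.15 tool-units [-0.266 -7.855  1.645] rows>= 7.9 turn-units [-0.0001 -0.0001 -0.0022]
0.051151758050947835 [-0.93643499  0.467815   -0.23841954  1.69707314  0.12751803  0.99234377
  0.82143512]
```

Request:
{"op": "move_arm", "data": {"plan": [[0,-1,0,0,0,0],[0,-1,0,0,0,0],[0,-1,0,0,0,0],[-0.1,-1,0,0,0,0],[-0.1,-0.9,0,0,0,-0.002]]}}

```text
clock: 1.65
position: [0.374, 0.3879, 0.2312]
tool_rot: [-3.141, -0.0, -2.665]
force: [0.2, 0.8, 0.7]
grip_width: 0.0514
```

Request:
{"op": "move_arm", "data": {"plan": [[0,-1,0,0,0,0],[0,-1,0,0,0,0],[0,-0.4,0,0,0,0],[0,0,0,0,0,0]]}}

```text
clock: 2.05
position: [0.4016, 0.3349, 0.2313]
tool_rot: [-3.141, -0.0, -2.667]
force: [0.5, 0.4, 0.2]
grip_width: 0.0514
```

```bash
python3 - <<'E'
from h import *
goal([.409,.323,.19],-2.664)
c=viewer.camera_info('wrist'); im=viewer.grab_frame('wrist'); cv2.imwrite('pics/w1.png',im[:,:,::-1])
import pickle; pickle.dump(c,open('w1.pkl','wb'))
for p in [(.409,.323,.056),(.409,.323,0)]: print(proj(c,p))
E
```

```text
TCP [0.4016 0.3349 0.2313] clk 2.05 tool-units [-0.047 -0.557  1.652] rows>= 1.7 turn-units [-0.0001 -0.     -0.0008]
[305.18613863 216.96852951]
[307.56706125 202.8043395 ]
```

View pics/w1.png

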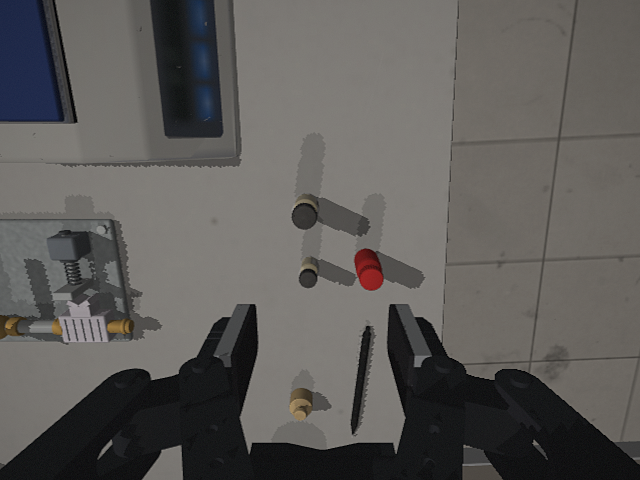

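The wrist view shows the target's cap at (305,214). It is the larger of the two black ones, and the prediction was (305,217). The small one is at (308,275), red at (369,270), weight at (301,403). I'll refine the vial and the station from this picture.

```bash
python3 - <<'E'
from h import *
import pickle
c=pickle.load(open('w1.pkl','rb')); g=cv2.imread('pics/w1.png')
x0,y0=285,190; r=g[y0:240,x0:325]; m=((r.max(2)<75)&(r.max(2).astype(int)-r.min(2)<25)).astype(np.uint8)
N,l,st,ce=cv2.connectedComponentsWithStats(m)
for i in range(1,N):
    if st[i,4]>40:
        k=cv2.findContours((l==i).astype(np.uint8),0,2)[0][0]; (u,v),rad=cv2.minEnclosingCircle(k)
        print(st[i],ce[i]+[x0,y0],(u+x0,v+y0,rad),'z.056',onz(c,ce[i]+[x0,y0],.056),onz(c,(u+x0,v+y0),.054))
a=cv2.resize(g[185:245,280:330],(400,480),interpolation=cv2.INTER_CUBIC); b=cv2.resize(g[210:350,0:160],(400,350),interpolation=cv2.INTER_CUBIC)
b=np.vstack([b,np.zeros((130,400,3),np.uint8)])
cv2.imwrite('pics/w1c.png',np.hstack([a,b]))
E
```

```text
[  7   4  32  36 657] [306.37442922 213.95281583] (308.15990447998047, 212.23866271972656, 18.33135223388672) z.056 [0.40627917 0.32273591 0.056     ] [0.4047764  0.32354607 0.054     ]
```

View pics/w1c.png

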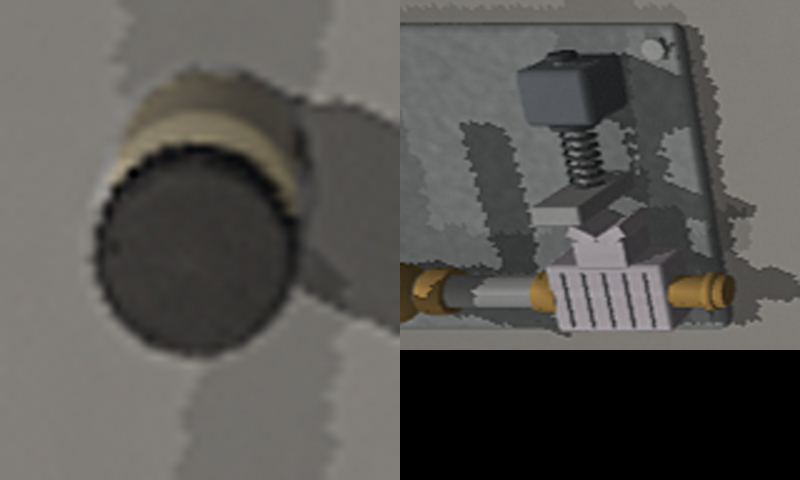

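Request:
{"op": "move_arm", "data": {"plan": [[-0.05,-0.56,0.5,0,0,0],[0,0,1,0,0,0],[0,0,1,0,0,0],[0,0,1,0,0,0],[0,0,0.5,0,0,0]]}}

```text
clock: 2.6
position: [0.4072, 0.3247, 0.1295]
tool_rot: [3.141, -0.002, -2.663]
force: [0.1, -0.1, 0.5]
grip_width: 0.0511
```

```bash
python3 - <<'E'
from h import *
goal([.409,.323,.014],-2.664)
c=viewer.camera_info('wrist'); im=viewer.grab_frame('wrist'); cv2.imwrite('pics/w2.png',im[:,:,::-1])
for p in [(.409,.323,.056),(.409,.323,0)]: print(proj(c,p))
E
```

```text
TCP [0.4072 0.3247 0.1295] clk 2.60 tool-units [-0.042 -0.096  4.619] rows>= 4.6 turn-units [ 0.     -0.0007  0.0004]
[317.98424702 259.09465099]
[318.73862883 232.31989757]
```

View pics/w2.png

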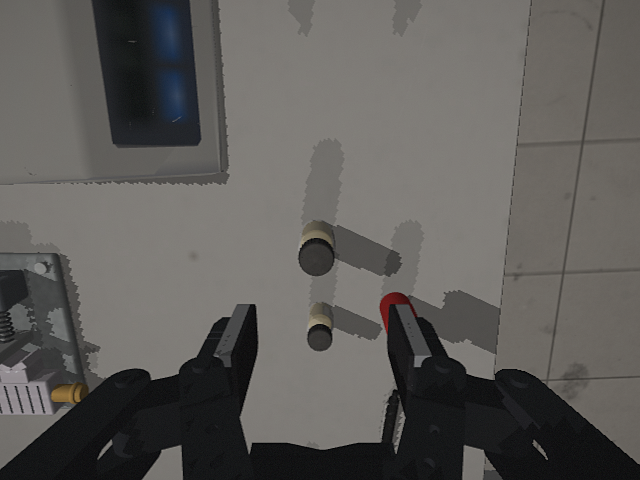

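The cap is at (316,257), about 1 mm from the prediction. I'll descend.

Request:
{"op": "move_arm", "data": {"plan": [[0,-0.14,0.9,0,0,0],[0,0,0.9,0,0,0],[0,0,0.9,0,0,0],[0,0,0.9,0,0,0],[0,0,0.9,0,0,0]]}}

```text
clock: 3.15
position: [0.4104, 0.322, 0.0187]
tool_rot: [3.141, 0.001, -2.664]
force: [0.7, 0.2, 0.3]
grip_width: 0.0512
```

```bash
python3 - <<'E'
from h import *
goal([.409,.323,.014],-2.664)
c=viewer.camera_info('wrist'); im=viewer.grab_frame('wrist'); cv2.imwrite('pics/w3.png',im[:,:,::-1])
im=viewer.grab_frame('side')[260:440,280:500]; cv2.imwrite('pics/s3.png',cv2.resize(im[:,:,::-1],None,fx=3,fy=3))
for p in [(.409,.323,.056),(.409,.323,0)]: print(proj(c,p))
E
```

```text
TCP [0.4104 0.322  0.0187] clk 3.15 tool-units [0.03  0.061 0.189] rows>= 0.2 turn-units [0.0002 0.0004 0.    ]
[327.10664559 375.70482351]
[325.51390804 297.59797937]
```

View pics/w3.png

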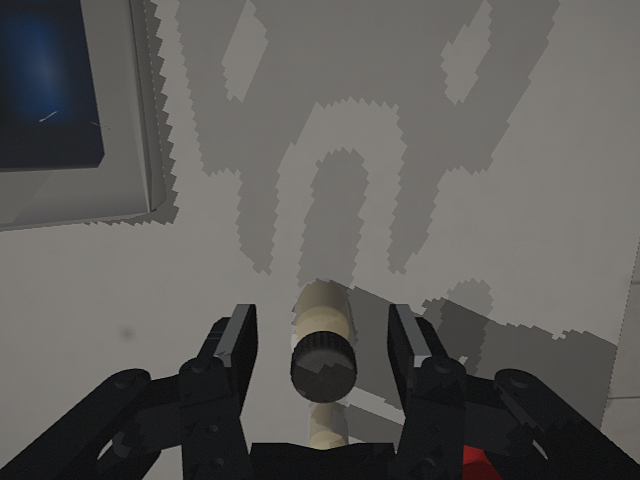

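View pics/s3.png

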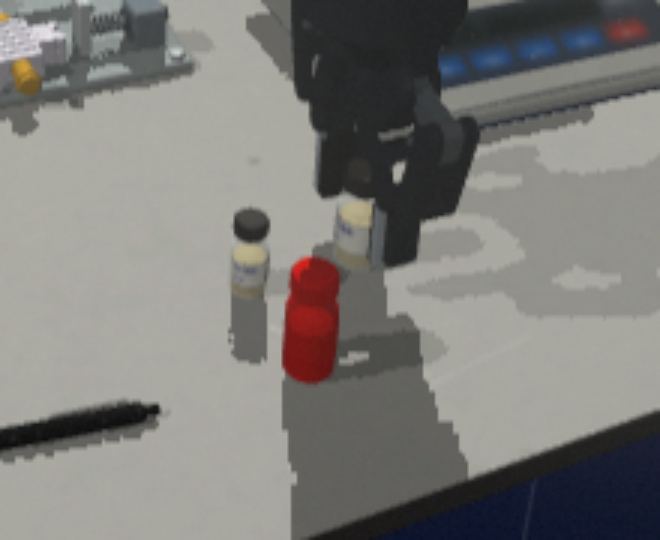

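The vial is centred between the fingers, with the cap at (323,375) and the fingers symmetric about x≈322. I'll go 4 mm lower and close gently.

Request:
{"op": "move_arm", "data": {"plan": [[0,0.02,0.18,0,0,0],[0,0,0,0,0,0]]}}

```text
clock: 3.45
position: [0.4102, 0.3219, 0.0151]
tool_rot: [3.141, 0.001, -2.664]
force: [0.2, 0.1, 0.4]
grip_width: 0.0514
```

Request:
{"op": "move_arm", "data": {"plan": [[0,0,0,0,0,0],[0,0,0,0,0,0],[0,0,0,0,0,0],[0,0,0,0,0,0],[0,0,0,0,0,0]], "claw": 1, "force": 25}}

```text
clock: 3.95
position: [0.4103, 0.3216, 0.0151]
tool_rot: [3.141, 0.001, -2.665]
force: [-1.2, -0.4, 9.2]
grip_width: 0.0222
```

Request:
{"op": "move_arm", "data": {"plan": [[0,0,-0.3,0,0,0],[0,0,-0.7,0,0,0],[0,0,-1,0,0,0],[0,0,-1,0,0,0],[0,0,0,0,0,0]]}}

```text
clock: 4.45
position: [0.4112, 0.3222, 0.0926]
tool_rot: [3.141, 0.005, -2.665]
force: [0.4, 0.7, 0.1]
grip_width: 0.0221
```

```bash
python3 - <<'E'
from h import *
print(tool()[0],tool()[2]['grip_width'],tool()[2]['force'])
c=viewer.camera_info('wrist'); im=viewer.grab_frame('wrist'); cv2.imwrite('pics/w4.png',im[:,:,::-1])
c=viewer.camera_info('side'); im=viewer.grab_frame('side'); cv2.imwrite('pics/s4f.png',im[:,:,::-1]); im=im[240:380,320:480]; cv2.imwrite('pics/s4.png',cv2.resize(im[:,:,::-1],None,fx=4,fy=4))
for h in (-.018,-.018+.056,): print(proj(c,tool()[0]+[0,0,h]))
E
```

```text
[0.41121681 0.32215737 0.09260479] 0.022139378822032485 [0.42657393 0.65448474 0.12646684]
[402.2975728 305.7960646]
[405.2346009  272.46331767]
```

View pics/w4.png

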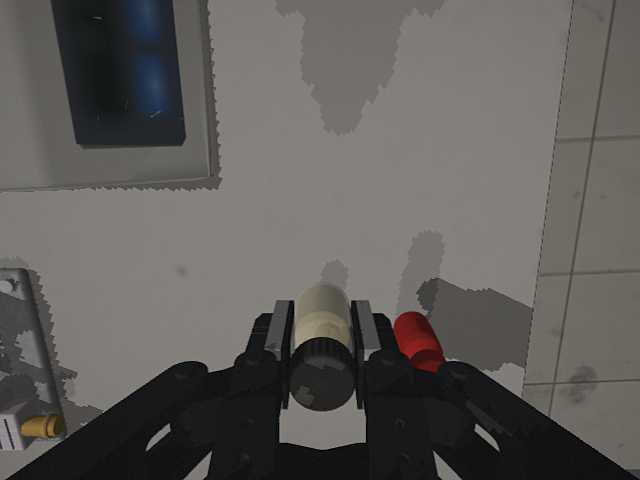

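View pics/s4.png

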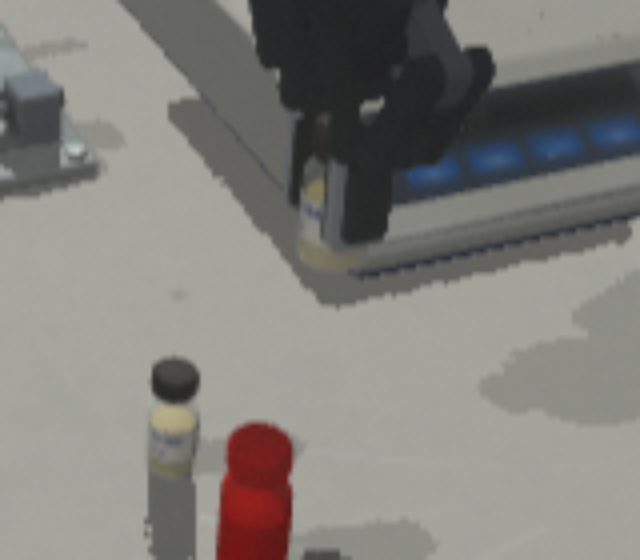

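The vial is held upright between the pads, with the cap at (323,378). Now I'll lift and move to a look-out point over the station.

```bash
python3 - <<'E'
from h import *
goal([.655,.169,.2],-2.664)
c=viewer.camera_info('wrist'); 
p=tool()[0]; v=onz(c,(323,377),p[2]+.041); print('cap centre', v, tool()[1].inv().apply(v-p))
E
```

```text
TCP [0.4102 0.3213 0.09  ] clk 4.55 tool-units [-5.909 -9.905 -4.394] rows>= 9.9 turn-units [ 0.0001  0.0004 -0.0003]
cap centre [0.40745594 0.32015324 0.13102079] [ 0.00294209  0.00025423 -0.04100388]
```

Request:
{"op": "move_arm", "data": {"plan": [[0,0,-1,0,0,0],[-0.2,-0.5,-1,0,0,0],[-0.4,-0.8,-1,0,0,0],[-0.6,-1,-1,0,0,0],[-0.6,-1,-0.2,0,0,0]]}}

```text
clock: 5.05
position: [0.4892, 0.2684, 0.1963]
tool_rot: [3.141, 0.002, -2.664]
force: [0.6, -0.1, -0.2]
grip_width: 0.0223
```

```bash
python3 - <<'E'
from h import *
goal([.655,.169,.2],-2.664);print(tool()[2]['qpos'])
E
```

```text
TCP [0.4892 0.2684 0.1963] clk 5.05 tool-units [-4.065 -6.579 -0.14 ] rows>= 6.6 turn-units [ 0.0001  0.0008 -0.0001]
[-0.469749    0.45989136 -0.18787603  1.81055497  0.10815088  0.87868696
  1.34065624]
```

Request:
{"op": "move_arm", "data": {"plan": [[-0.6,-1,-0.1,0,0,0],[-0.6,-1,0,0,0,0],[-0.6,-1,0,0,0,0],[-0.6,-1,0,0,0,0],[-0.6,-1,0,0,0,0]]}}

```text
clock: 5.55
position: [0.6123, 0.1911, 0.1957]
tool_rot: [3.141, -0.002, -2.665]
force: [0.6, 0.4, 0.2]
grip_width: 0.0225
```

Request:
{"op": "move_arm", "data": {"plan": [[-0.6,-1,0,0,0,0],[-0.3,-0.4,0,0,0,0],[0,0,0,0,0,0]]}}

```text
clock: 5.85
position: [0.6484, 0.17, 0.1955]
tool_rot: [-3.141, -0.001, -2.666]
force: [-1.1, 0.5, -0.8]
grip_width: 0.0223
```

```bash
python3 - <<'E'
from h import *
goal([.655,.169,.2],-2.664)
c=viewer.camera_info('wrist'); im=viewer.grab_frame('wrist'); cv2.imwrite('pics/w5.png',im[:,:,::-1])
import pickle; pickle.dump((c,tool()[2]),open('w5.pkl','wb'))
E
```

```text
TCP [0.6484 0.17   0.1955] clk 5.85 tool-units [-0.214 -0.157 -0.181] rows>= 0.2 turn-units [-0.     -0.0005 -0.0008]
```

View pics/w5.png

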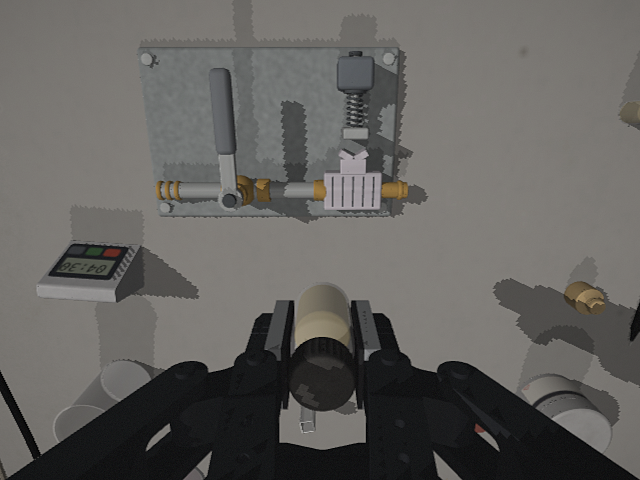

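```bash
python3 - <<'E'
import cv2
g=cv2.imread('pics/w5.png')[30:225,130:430]; cv2.imwrite('pics/w5c.png',cv2.resize(g,None,fx=2.66667,fy=2.66667,interpolation=cv2.INTER_CUBIC))
E
```

```text
(no output)
```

View pics/w5c.png

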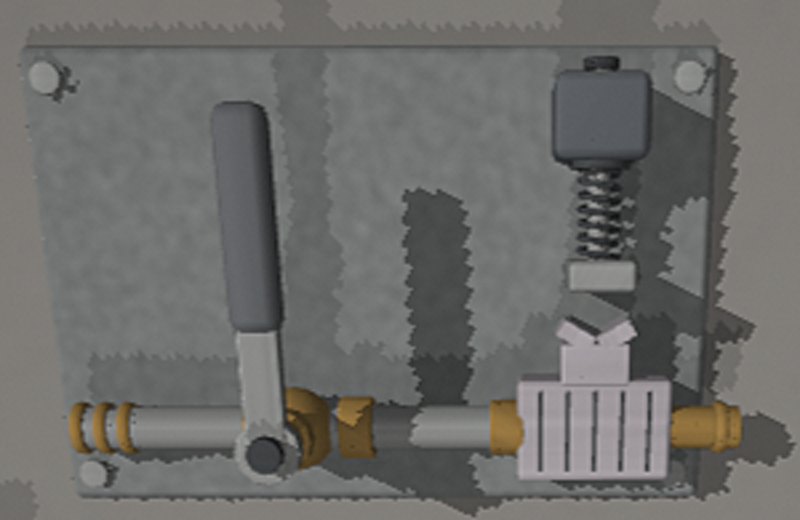

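```bash
python3 - <<'E'
from h import *
import pickle
c,s=pickle.load(open('w5.pkl','rb'))
e=lambda x,y:(x/2.66667+130-.3,y/2.66667+30-.3)
P=[((-66,85),(716,48),.008),((-66,-115),(24,48),.008),((66,-115),(80,495),.008),((66,85),(692,493),.008),
((-4,50),(602,274),.0455),((0,50),(602,287),.0455),((-45,50),(602,115),.034),((41,-40),(266,455),.065)]
W=np.array([onz(c,e(*p[1]),p[2])[:2] for p in P]); S=np.array([p[0] for p in P])/1000
ws,ss=W.mean(0),S.mean(0); H=(S-ss).T@(W-ws); U,_,V=np.linalg.svd(H); R=V.T@U.T; t=ws-R@ss
print('yaw',np.arctan2(R[1,0],R[0,0]),'t',t); print('resid in station axes',((W-S@R.T-t)@R*1000).round(1))
f=lambda x,y:R@[x,y]+t
print('seat',f(0,.05),'pivot',f(.041,-.04),'jaw face meas',W[5])
p=np.array(s['position']); v=onz(c,(323,378),p[2]+.041); print('held vial cap (station axes rel TCP)',(v-p)[:2]@R)
E
```

```text
yaw 0.47623199716902076 t [0.60437628 0.11852545]
resid in station axes [[ 1.8 -1.8]
 [ 1.3  2.7]
 [-1.1  2.2]
 [-1.3 -2.3]
 [-0.2 -0.6]
 [-0.8 -0.6]
 [ 0.7 -0.6]
 [-0.5  1. ]]
seat [0.5814546  0.16296188] pivot [0.65915151 0.10177208] jaw face meas [0.58099095 0.16210348]
held vial cap (station axes rel TCP) [-0.00232074 -0.00131733]
```

```bash
cat >> h.py <<'E'
YAW=.4765; ST=np.array([.6044,.1185]); RS=np.array([[np.cos(YAW),-np.sin(YAW)],[np.sin(YAW),np.cos(YAW)]])
def stw(x,y): return RS@[x/1000,y/1000]+ST
def wst(p): return (np.array(p[:2])-ST)@RS*1000
E
python3 - <<'E'
from h import *
goal([*stw(19.3,51.3),.09],YAW-np.pi); print(wst(tool()[0]))
E
```

```text
TCP [0.6474 0.1713 0.1957] clk 5.90 tool-units [1.717 0.962 4.231] rows>= 4.2 turn-units [ 0.0002 -0.0005  0.    ]
[62.37960556 27.18316726]
```

Request:
{"op": "move_arm", "data": {"plan": [[0.57,0.32,0.4,0,0,0],[0.57,0.32,1,0,0,0],[0.57,0.32,1,0,0,0],[0,0,1,0,0,0],[0,0,0.8,0,0,0]]}}

```text
clock: 6.4
position: [0.5969, 0.1742, 0.0907]
tool_rot: [3.141, -0.001, -2.663]
force: [0.5, -0.1, 0.0]
grip_width: 0.0222
```

```bash
python3 - <<'E'
from h import *
goal([*stw(19.3,51.3),.046],YAW-np.pi); print(wst(tool()[0]))
c=viewer.camera_info('wrist'); im=viewer.grab_frame('wrist'); cv2.imwrite('pics/w6.png',im[:,:,::-1])
im=viewer.grab_frame('side')[190:310,220:380]; cv2.imwrite('pics/s6.png',cv2.resize(im[:,:,::-1],None,fx=4.5,fy=4.5,interpolation=cv2.INTER_CUBIC))
E
```

```text
TCP [0.5969 0.1742 0.0907] clk 6.40 tool-units [-0.017 -0.067  1.789] rows>= 1.8 turn-units [ 0.0003 -0.0003  0.0008]
[18.90675011 52.94848034]
```

View pics/w6.png

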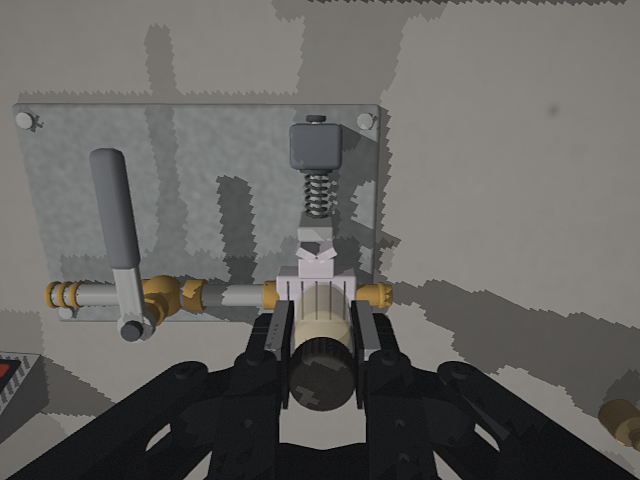

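View pics/s6.png

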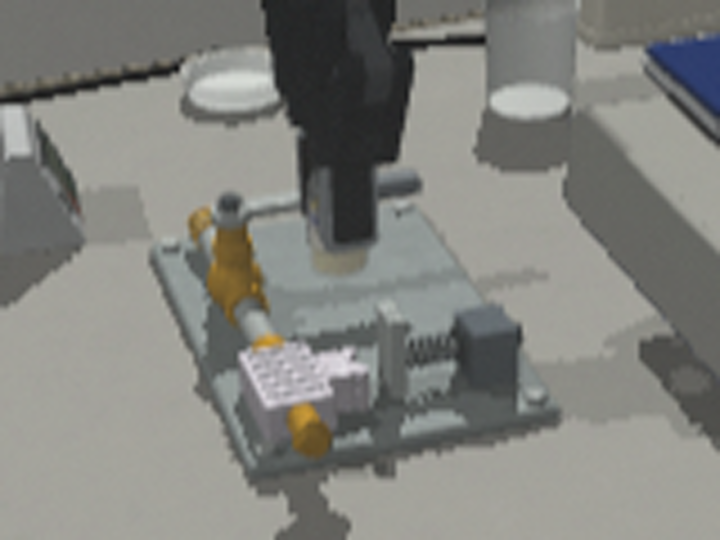

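The jaw and notch are centred at column 316.5 and the held vial at 322.5. That means shifting about 2.7 mm to station −y. Then I'll lower to the pressing height.

Request:
{"op": "move_arm", "data": {"plan": [[0,-0.11,0.3,0,0,0],[0,0,0.7,0,0,0],[0,0,0.75,0,0,0],[0,0,0,0,0,0]]}}

```text
clock: 6.9
position: [0.5992, 0.1704, 0.0469]
tool_rot: [3.141, -0.002, -2.664]
force: [-0.2, 0.4, 0.4]
grip_width: 0.0222
```

```bash
python3 - <<'E'
from h import *
goal([*stw(-1,50.3),.046],YAW-np.pi); print(wst(tool()[0]))
c=viewer.camera_info('wrist'); im=viewer.grab_frame('wrist'); cv2.imwrite('pics/w7.png',im[:,:,::-1])
im=viewer.grab_frame('side')[190:310,220:380]; cv2.imwrite('pics/s7.png',cv2.resize(im[:,:,::-1],None,fx=4.5,fy=4.5,interpolation=cv2.INTER_CUBIC))
E
```

```text
TCP [0.5992 0.1704 0.0469] clk 6.90 tool-units [0.807 0.073 0.04 ] rows>= 0.8 turn-units [ 0.0001 -0.0006  0.0003]
[19.18312859 48.49015869]
```

View pics/w7.png

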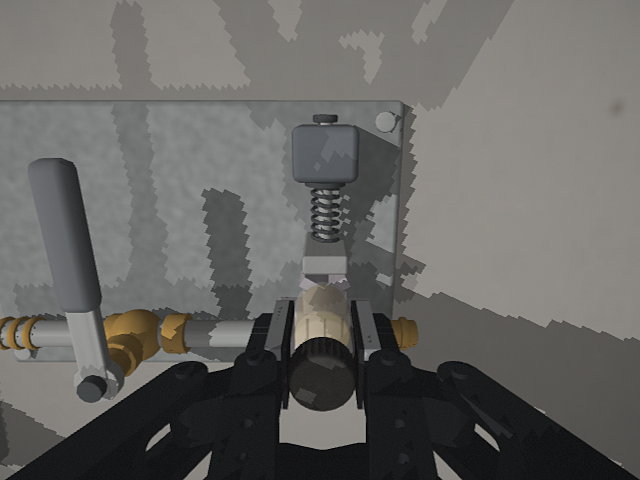

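View pics/s7.png

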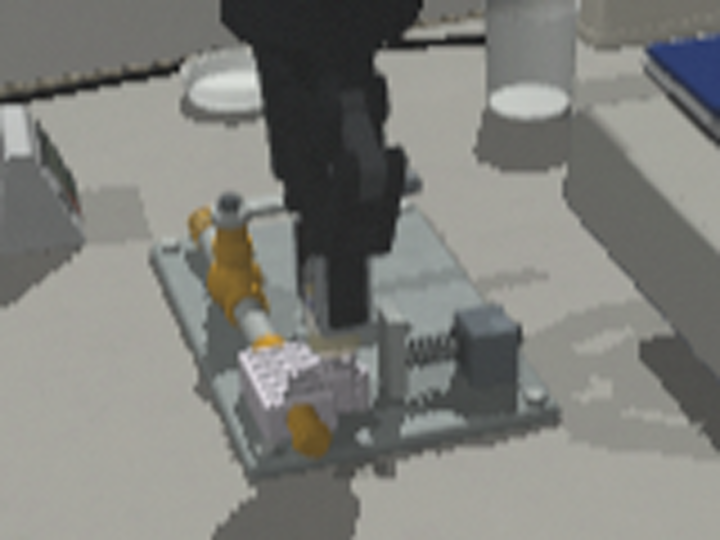

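The vial's bottom is just over the block and the jaw is centred at column 324.5, so 0.7 mm to +y. Now I'll press the jaw back.

Request:
{"op": "move_arm", "data": {"plan": [[0.2,0.03,0,0,0,0],[0.2,0,0,0,0,0],[0.2,0,0,0,0,0],[0.25,0,0,0,0,0],[0,0,0,0,0,0]]}}

```text
clock: 7.5
position: [0.5809, 0.1612, 0.0486]
tool_rot: [-3.141, 0.001, -2.665]
force: [4.2, 3.5, 2.0]
grip_width: 0.0221
```

```bash
python3 - <<'E'
from h import *
goal([*stw(-2,49.3),.023],YAW-np.pi); print(wst(tool()[0]))
c=viewer.camera_info('wrist'); im=viewer.grab_frame('wrist'); cv2.imwrite('pics/w8.png',im[:,:,::-1])
im=viewer.grab_frame('side')[190:310,220:380]; cv2.imwrite('pics/s8.png',cv2.resize(im[:,:,::-1],None,fx=4.5,fy=4.5,interpolation=cv2.INTER_CUBIC))
E
```

```text
TCP [0.5809 0.1612 0.0486] clk 7.50 tool-units [0.03  0.022 1.025] rows>= 1.0 turn-units [-0.0001  0.0004  0.0001]
[-1.29001111 48.76644389]
```

View pics/w8.png

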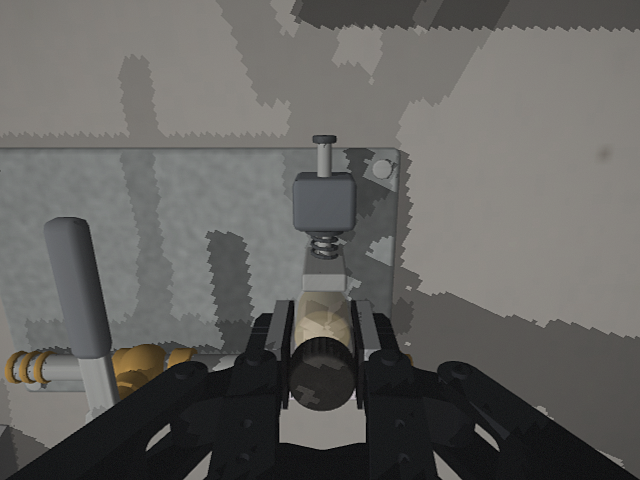

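View pics/s8.png

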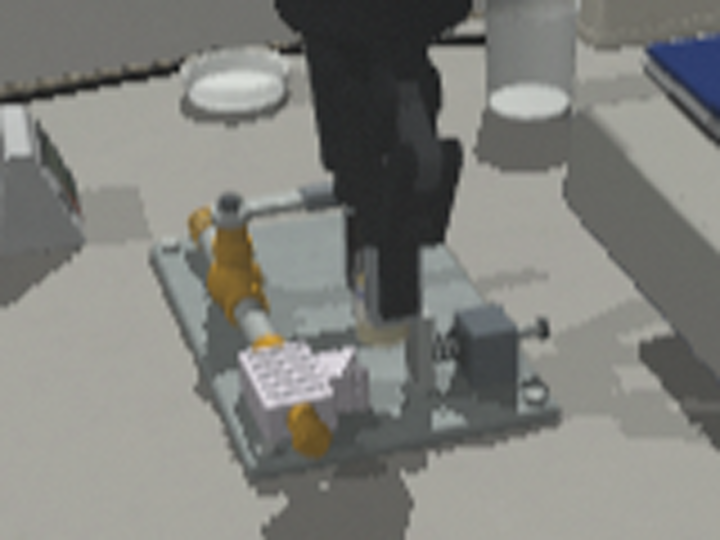

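The jaw is pressed: the plunger sticks out at (324,138), and the force is about 5.5 N, so about 14 mm. I'll lower slowly.

Request:
{"op": "move_arm", "data": {"plan": [[0.04,0.01,0.25,0,0,0],[0,0,0.25,0,0,0],[0,0,0.2,0,0,0],[0,0,0.15,0,0,0],[0,0,0,0,0,0]]}}

```text
clock: 8.1
position: [0.5798, 0.1612, 0.0259]
tool_rot: [3.141, -0.001, -2.665]
force: [4.7, 1.6, -3.2]
grip_width: 0.0223
```

```bash
python3 - <<'E'
from h import *
goal([*stw(-2,49.3),.023],YAW-np.pi); print(wst(tool()[0]),tool()[2]['force'])
c=viewer.camera_info('wrist'); im=viewer.grab_frame('wrist'); cv2.imwrite('pics/w9.png',im[:,:,::-1])
im=viewer.grab_frame('side')[190:310,220:380]; cv2.imwrite('pics/s9.png',cv2.resize(im[:,:,::-1],None,fx=4.5,fy=4.5,interpolation=cv2.INTER_CUBIC))
E
```

```text
TCP [0.5798 0.1612 0.0259] clk 8.10 tool-units [-0.013  0.004  0.116] rows>= 0.1 turn-units [ 0.     -0.0002  0.0002]
[-2.31550297 49.19732221] [ 4.70257549  1.63536951 -3.21630269]
```

View pics/s9.png

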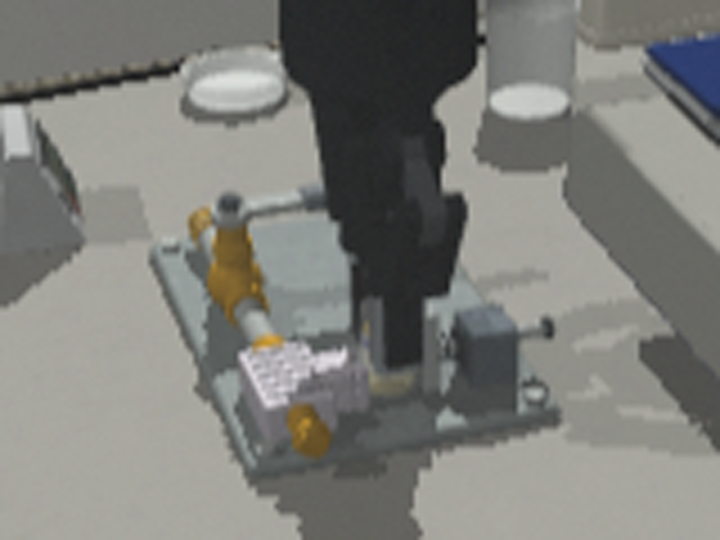

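View pics/w9.png

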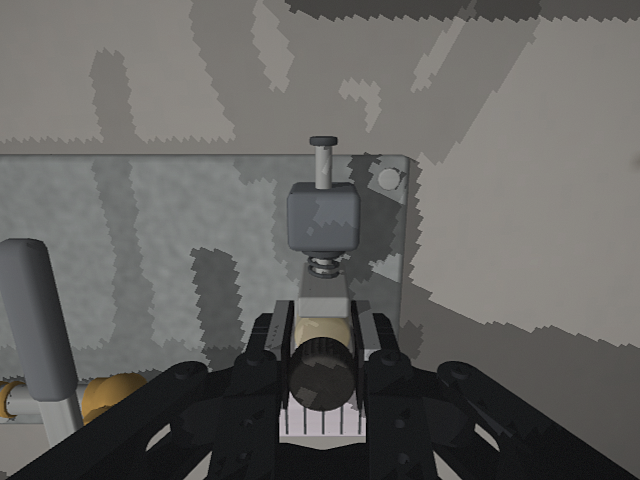

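Request:
{"op": "move_arm", "data": {"plan": [[0,0,0.08,0,0,0],[0,0,0,0,0,0]]}}

```text
clock: 8.4
position: [0.58, 0.1613, 0.0243]
tool_rot: [3.142, -0.0, -2.665]
force: [4.8, 2.7, -0.3]
grip_width: 0.0222
```

Request:
{"op": "move_arm", "data": {"plan": [[0,0,0.04,0,0,0],[0,0,0,0,0,0]]}}

```text
clock: 8.6
position: [0.5801, 0.1612, 0.0234]
tool_rot: [3.142, -0.0, -2.665]
force: [4.3, 3.2, 1.9]
grip_width: 0.0226
```

Request:
{"op": "move_arm", "data": {"plan": [[0,0,0.04,0,0,0],[0,0,0,0,0,0]]}}

```text
clock: 8.8
position: [0.5802, 0.1613, 0.0231]
tool_rot: [-3.142, 0.0, -2.665]
force: [1.8, 1.5, 14.0]
grip_width: 0.0221
```

```bash
python3 - <<'E'
from h import *
print(tool()[0],wst(tool()[0]),tool()[2]['force'])
im=viewer.grab_frame('side')[190:310,220:380]; cv2.imwrite('pics/s10.png',cv2.resize(im[:,:,::-1],None,fx=4.5,fy=4.5,interpolation=cv2.INTER_CUBIC))
E
```

```text
[0.58019449 0.16134377 0.02308256] [-1.85792657 49.17360612] [ 1.78529312  1.52791335 13.95060706]
```

View pics/s10.png

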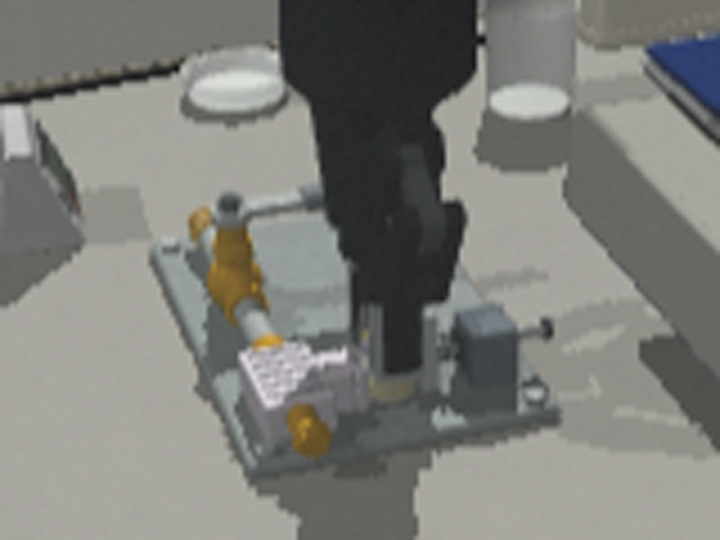

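The vial stands on the plate: 14 N at TCP z=0.0231, which puts its bottom at 8 mm as expected. I'll relieve the force, ease toward the notch, then release.

Request:
{"op": "move_arm", "data": {"plan": [[0,0,-0.02,0,0,0],[-0.05,0,0,0,0,0],[0,0,0,0,0,0]]}}

```text
clock: 9.15
position: [0.5809, 0.1616, 0.0232]
tool_rot: [-3.142, -0.001, -2.665]
force: [0.9, 1.5, 8.1]
grip_width: 0.0219
```

Request:
{"op": "move_arm", "data": {"plan": [[0,0,0,0,0,0],[0,0,0,0,0,0],[0,0,0,0,0,0],[0,0,0,0,0,0]], "claw": -0.2}}

```text
clock: 9.55
position: [0.5807, 0.1616, 0.023]
tool_rot: [3.142, -0.001, -2.665]
force: [1.0, -0.4, -0.3]
grip_width: 0.0508
```

```bash
python3 - <<'E'
from h import *
print(tool()[0],wst(tool()[0]),tool()[2]['force'])
im=viewer.grab_frame('wrist'); cv2.imwrite('pics/w11.png',im[:,:,::-1])
im=viewer.grab_frame('side')[190:310,220:380]; cv2.imwrite('pics/s11.png',cv2.resize(im[:,:,::-1],None,fx=4.5,fy=4.5,interpolation=cv2.INTER_CUBIC))
E
```

```text
[0.58071607 0.16155423 0.02302107] [-1.29790875 49.12138264] [ 0.95487581 -0.37593703 -0.32344967]
```

View pics/s11.png

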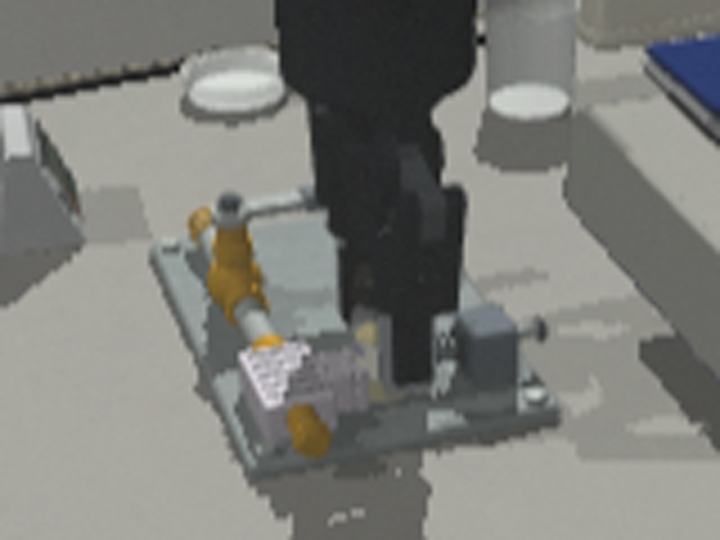

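View pics/w11.png

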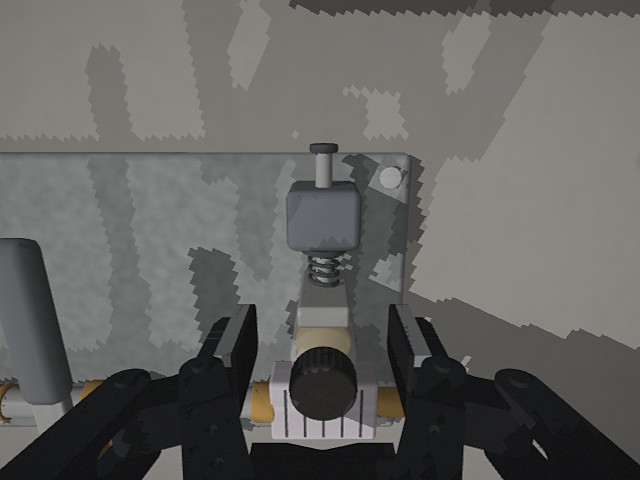

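The vial is released and stands upright in the notch, with the jaw sprung against it (plunger still out at (323,150)). I'll rise straight up and check.

Request:
{"op": "move_arm", "data": {"plan": [[0,0,-0.5,0,0,0],[0,0,-1,0,0,0],[0,0,-1,0,0,0],[0,0,-1,0,0,0],[0,0,-1,0,0,0]]}}

```text
clock: 10.15
position: [0.581, 0.1617, 0.1379]
tool_rot: [-3.141, 0.001, -2.665]
force: [0.5, 0.4, 0.7]
grip_width: 0.0508
```

```bash
python3 - <<'E'
from h import *
print(tool()[0],wst(tool()[0]),tool()[2]['force'])
im=viewer.grab_frame('wrist'); cv2.imwrite('pics/w12.png',im[:,:,::-1])
c=viewer.camera_info('wrist'); import pickle; pickle.dump(c,open('w12.pkl','wb'))
im=viewer.grab_frame('side')[190:310,220:380]; cv2.imwrite('pics/s12.png',cv2.resize(im[:,:,::-1],None,fx=4.5,fy=4.5,interpolation=cv2.INTER_CUBIC))
E
```

```text
[0.58099298 0.1616682  0.13786301] [-0.99957376 49.0956544 ] [0.53753976 0.38172196 0.67250322]
```

View pics/s12.png

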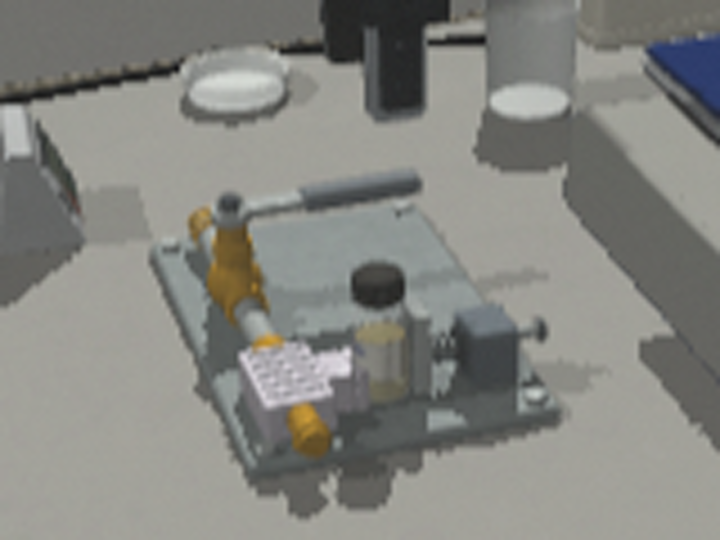

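View pics/w12.png

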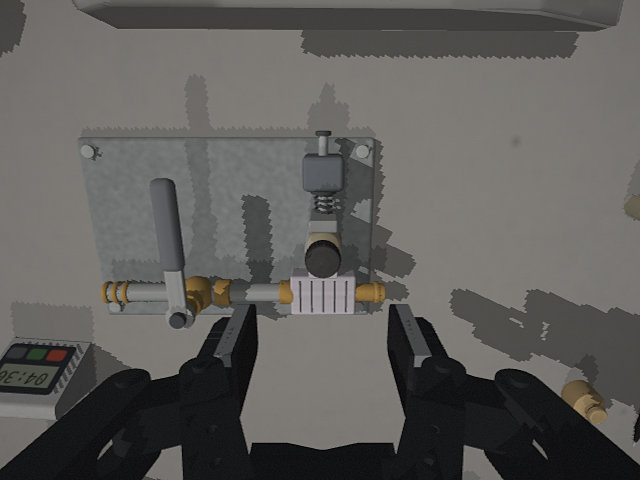

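The vial is clamped upright against the jaw, and the lever is still closed. Next I'll shut the fingers, move beside the lever's sleeve on the vial side, and sweep it round.

Request:
{"op": "move_arm", "data": {"plan": [[0.2,-0.7,0,0,0,0],[0.25,-0.7,0,0,0,0],[0.25,-0.75,0,0,0,0],[0,0,0,0,0,0]], "claw": 1}}

```text
clock: 10.65
position: [0.5905, 0.1028, 0.1361]
tool_rot: [-3.14, -0.001, -2.668]
force: [-0.5, -0.7, 0.8]
grip_width: -0.0001
```

```bash
python3 - <<'E'
from h import *
goal([*stw(-19,-5),.045],YAW-np.pi); print(wst(tool()[0]),tool()[2]['grip_width'])
c=viewer.camera_info('wrist');im=viewer.grab_frame('wrist'); cv2.imwrite('pics/w13.png',im[:,:,::-1])
for q in [(-24,-40),(41,-40),(-46,-40)]: print(q,proj(c,[*stw(*q),.0605]))
for q in [(-19,-5)]: print(q,proj(c,[*stw(*q),.0605]))
E
```

```text
TCP [0.5905 0.1028 0.1361] clk 10.65 tool-units [-0.026  0.108  3.644] rows>= 3.6 turn-units [-0.0004 -0.0002 -0.0009]
[-19.60099349  -7.57420626] -5.517624997244456e-05
(-24, -40) [266.29704623 249.42499586]
(41, -40) [271.1041062  347.39571371]
(-46, -40) [264.47795631 212.35087012]
(-19, -5) [326.71765655 257.35667214]
```

View pics/w13.png

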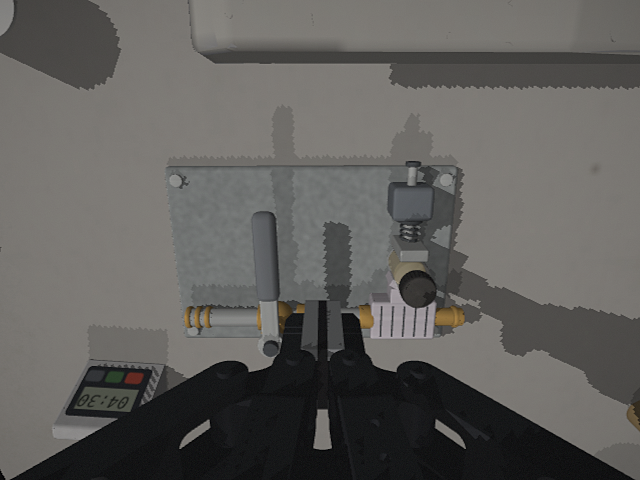

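The lever tip is at (264,211), and the prediction was (264,212). I'll go down beside the sleeve.

Request:
{"op": "move_arm", "data": {"plan": [[0,0.08,0.5,0,0,0],[0,0,1,0,0,0],[0,0,1,0,0,0],[0,0,0.8,0,0,0],[0,0,0.3,0,0,0]]}}

```text
clock: 11.2
position: [0.5877, 0.1086, 0.0434]
tool_rot: [3.14, -0.003, -2.663]
force: [0.3, 0.2, 0.4]
grip_width: -0.0001
```

```bash
python3 - <<'E'
from h import *
goal([*stw(-19,-18),.045],YAW-np.pi); print(wst(tool()[0]),tool()[2]['force'])
im=viewer.grab_frame('wrist'); cv2.imwrite('pics/w14.png',im[:,:,::-1])
p=np.array([41,-40.])
last=np.array([-19,-18.5])
for d in range(0,100,10):
    a=np.radians(d); u=np.array([-np.cos(a),-np.sin(a)]); tt=np.array([np.sin(a),-np.cos(a)])
    h=11*abs(tt[0])+14.5*abs(tt[1]); q=p+60*u-(7+h)*tt; D=(q-last)/25; last=q
    print(d,q.round(1),'tool-units x,y',(-D[0]).round(3),D[1].round(3))
E
```

```text
TCP [0.5877 0.1086 0.0434] clk 11.20 tool-units [-0.013 -0.676 -0.067] rows>= 0.7 turn-units [ 0.0004 -0.0009  0.0006]
[-19.37440149  -1.10626398] [0.29034657 0.17501369 0.35066789]
0 [-19.  -18.5] tool-units x,y -0.0 0.0
10 [-22.1 -27.6] tool-units x,y 0.125 -0.363
20 [-23.7 -37.6] tool-units x,y 0.064 -0.401
30 [-23.5 -48.3] tool-units x,y -0.009 -0.428
40 [-21.1 -59.3] tool-units x,y -0.094 -0.439
50 [-16.5 -70.1] tool-units x,y -0.185 -0.431
60 [ -9.6 -80.1] tool-units x,y -0.277 -0.401
70 [ -0.5 -88.8] tool-units x,y -0.365 -0.347
80 [ 10.5 -95.6] tool-units x,y -0.44 -0.272
90 [  23. -100.] tool-units x,y -0.498 -0.178
```

View pics/w14.png

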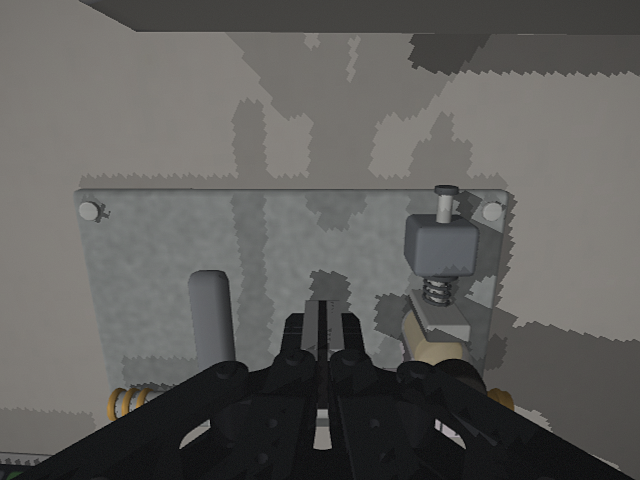

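Request:
{"op": "move_arm", "data": {"plan": [[0,-0.35,0,0,0,0],[0,-0.35,0,0,0,0],[0.12,-0.36,0,0,0,0],[0,0,0,0,0,0]]}}

```text
clock: 11.65
position: [0.5995, 0.0808, 0.0465]
tool_rot: [-3.141, 0.001, -2.667]
force: [0.5, 0.5, 1.0]
grip_width: 0.0
```

```bash
python3 - <<'E'
from h import *
print(tool()[0],wst(tool()[0]),tool()[2]['force'],tool()[2]['moment'])
im=viewer.grab_frame('wrist'); cv2.imwrite('pics/w15.png',im[:,:,::-1])
E
```

```text
[0.59946019 0.08078094 0.04648836] [-21.69021533 -31.25161682] [0.50038468 0.53512576 0.99875367] [-0.01444855 -0.02688033  0.00263367]
```

View pics/w15.png

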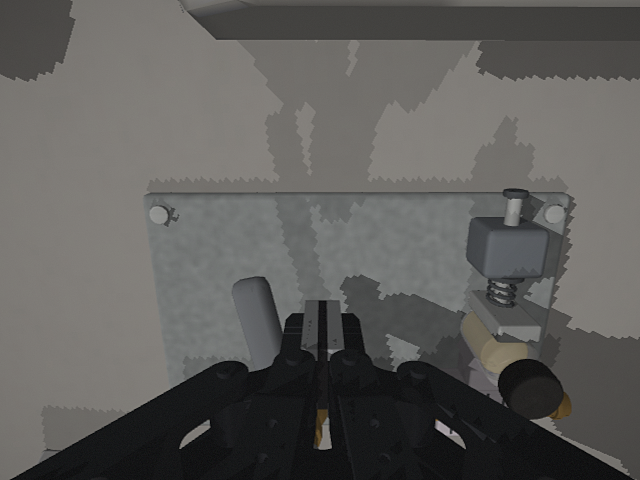

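The lever is turning and the vial is undisturbed. I'll continue the arc.

Request:
{"op": "move_arm", "data": {"plan": [[0.04,-0.3,0.05,0,0,0],[0,-0.4,0,0,0,0],[-0.05,-0.4,0,0,0,0],[-0.12,-0.4,0,0,0,0],[-0.2,-0.4,0,0,0,0]]}}

```text
clock: 12.2
position: [0.6283, 0.0433, 0.0444]
tool_rot: [-3.142, -0.001, -2.665]
force: [-1.7, 2.0, 0.5]
grip_width: 0.0001
```

```bash
python3 - <<'E'
from h import *
print(tool()[0],wst(tool()[0]),tool()[2]['force'],tool()[2]['tool_rot'])
im=viewer.grab_frame('wrist'); cv2.imwrite('pics/w16.png',im[:,:,::-1])
E
```

```text
[0.62831791 0.0433205  0.04443167] [-13.22912812 -77.77541   ] [-1.73029299  1.97952772  0.45614812] [-3.14158109e+00 -5.95594042e-04 -2.66512752e+00]
```

View pics/w16.png

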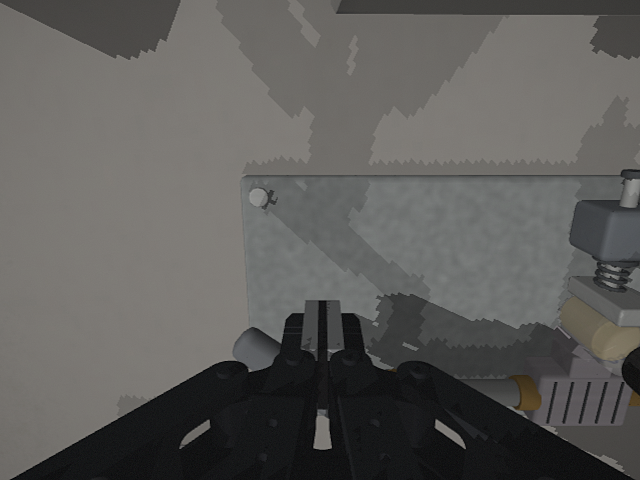

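Request:
{"op": "move_arm", "data": {"plan": [[-0.28,-0.32,0,0,0,0],[-0.35,-0.28,0,0,0,0],[-0.4,-0.18,0,0,0,0],[-0.2,-0.06,0,0,0,0],[0,0,0,0,0,0]]}}

```text
clock: 12.75
position: [0.6655, 0.0399, 0.0444]
tool_rot: [-3.141, 0.0, -2.665]
force: [0.3, -0.9, -0.2]
grip_width: 0.0002
```

```bash
python3 - <<'E'
from h import *
print(tool()[0],wst(tool()[0]),tool()[2]['force'],tool()[2]['tool_rot'])
im=viewer.grab_frame('side')[180:310,200:380]; cv2.imwrite('pics/s17.png',cv2.resize(im[:,:,::-1],None,fx=4.4,fy=4.4,interpolation=cv2.INTER_CUBIC))
E
```

```text
[0.66548009 0.0398569  0.0444196 ] [ 18.20474017 -97.89842857] [ 0.28237387 -0.90788606 -0.18234696] [-3.14129829e+00  4.06020617e-04 -2.66454020e+00]
```

View pics/s17.png

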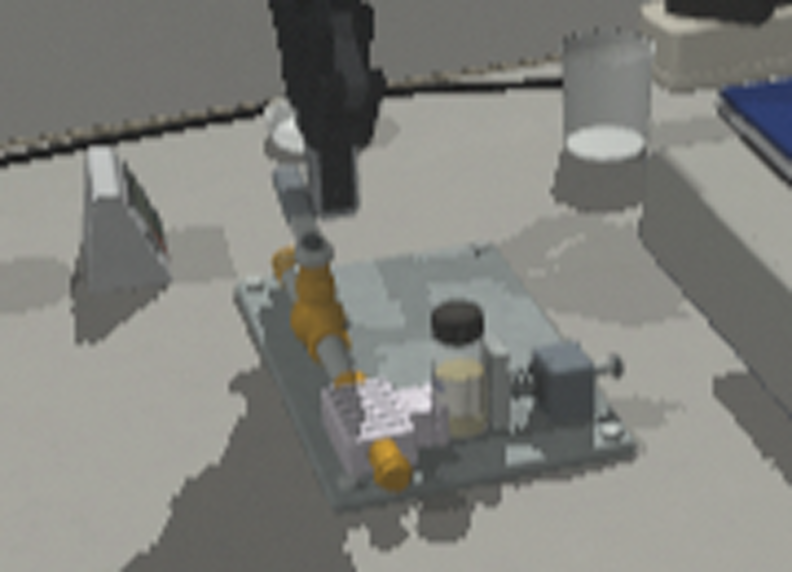

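The lever is nearly along the pipe and the vial is still clamped. I'll push on to the stop in small steps, watching the force.

Request:
{"op": "move_arm", "data": {"plan": [[-0.1,0,0,0,0,0],[-0.1,0,0,0,0,0],[0,0,0,0,0,0]]}}

```text
clock: 13.1
position: [0.6694, 0.0421, 0.0446]
tool_rot: [-3.141, 0.0, -2.665]
force: [-0.6, -0.8, -0.5]
grip_width: -0.0001
```

Request:
{"op": "move_arm", "data": {"plan": [[-0.06,0,0,0,0,0],[0,0,0,0,0,0]]}}

```text
clock: 13.3
position: [0.6701, 0.0424, 0.0445]
tool_rot: [-3.142, -0.001, -2.665]
force: [-3.7, -3.1, 2.2]
grip_width: -0.0002
```

Request:
{"op": "move_arm", "data": {"plan": [[-0.06,0,0,0,0,0],[0,0,0,0,0,0]]}}

```text
clock: 13.5
position: [0.6703, 0.0425, 0.0444]
tool_rot: [3.141, -0.004, -2.665]
force: [-12.3, -5.4, 9.5]
grip_width: -0.0
```

```bash
python3 - <<'E'
from h import *
print(tool()[0],wst(tool()[0]),tool()[2]['force'])
c=viewer.camera_info('wrist'); im=viewer.grab_frame('wrist'); cv2.imwrite('pics/w18.png',im[:,:,::-1])
E
```

```text
[0.67032495 0.04248589 0.04442459] [ 23.71575336 -97.78449803] [-12.34481716  -5.3713453    9.45788566]
```

View pics/w18.png

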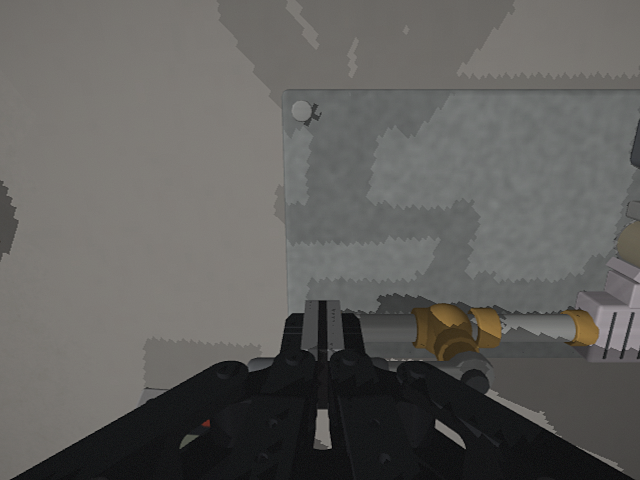

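It is firmly at the stop: 13 N with no further travel, at the predicted x≈23 mm. I'll back off, rise and look.

Request:
{"op": "move_arm", "data": {"plan": [[0.2,0,0,0,0,0],[0.5,0,0,0,0,0],[0,0,-0.6,0,0,0],[0,0,-1,0,0,0],[0,0,-1,0,0,0]]}}

```text
clock: 14.05
position: [0.6569, 0.036, 0.1115]
tool_rot: [3.142, 0.001, -2.664]
force: [-0.4, 0.3, 1.4]
grip_width: -0.0001
```

Request:
{"op": "move_arm", "data": {"plan": [[0,0,-1,0,0,0],[0,0,-1,0,0,0],[-1,0.5,-1,0,0,0],[-1,0.5,0,0,0,0],[-1,0.5,0,0,0,0]]}}

```text
clock: 14.55
position: [0.7072, 0.1046, 0.1874]
tool_rot: [-3.141, 0.003, -2.665]
force: [0.1, -0.2, -0.6]
grip_width: 0.0001
```

```bash
python3 - <<'E'
from h import *
print(tool()[0],wst(tool()[0]),tool()[2]['force'],tool()[2]['clock'])
c=viewer.camera_info('wrist');im=viewer.grab_frame('wrist'); cv2.imwrite('pics/w19.png',im[:,:,::-1])
for q in [(41,-40),(41,-127)]: print('lever open pts',proj(c,[*stw(*q),.0605]))
print('cap centre in seat',proj(c,[*stw(0,50),.064]))
a=viewer.grab_frame('side'); b=viewer.grab_frame('top')
A=cv2.resize(a[180:310,200:380],(540,390),interpolation=cv2.INTER_CUBIC)
cv2.imwrite('pics/s19.png',A[:,:,::-1]); cv2.imwrite('pics/t19.png',b[:,:,::-1])
E
```

```text
[0.70722755 0.10459706 0.18736999] [ 84.99626243 -59.51833525] [ 0.10656034 -0.2258752  -0.61575488] 14.55
lever open pts [351.28260477 168.25741079]
lever open pts [221.56440853 168.34042719]
cap centre in seat [495.85605554 103.23191732]
```

View pics/w19.png

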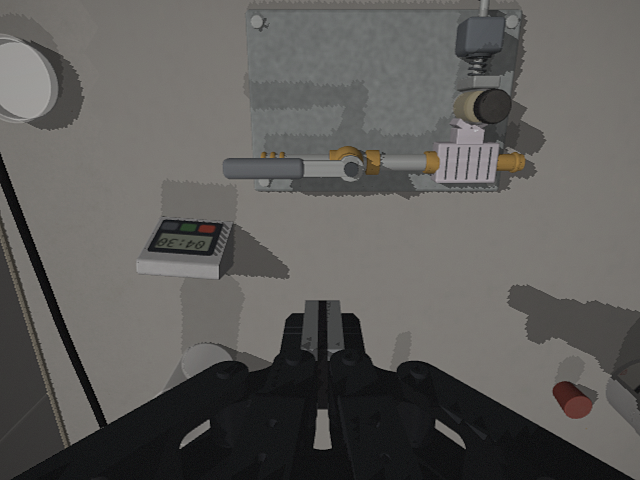

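View pics/s19.png

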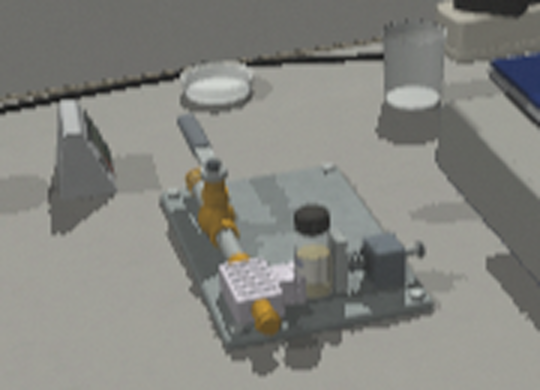

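View pics/t19.png

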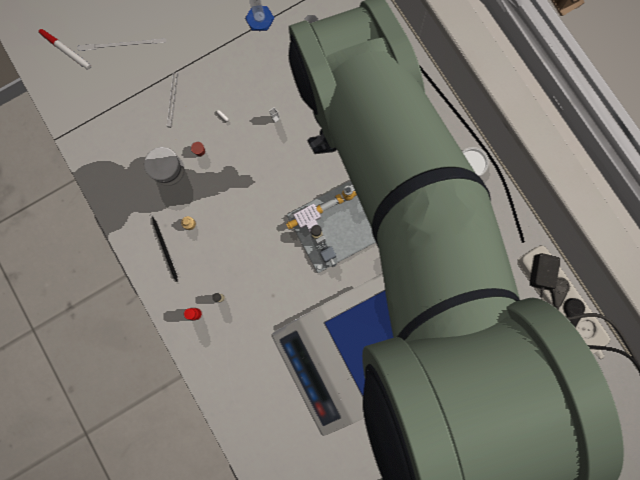

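The lever runs from (224,168) to the pivot at (351,168), matching the fully open prediction (222–351, 168). The cap is at (494,106), against a predicted seat position of (496,103). The weight, dish and beaker have not moved. Handing in.

```bash
python3 - <<'E'
from workcell import workorder
print(workorder.job_done())
E
```

```text
the job is handed in; nothing more can be done
None
```

The vial is clamped in the cooling station and the valve lever is at its open stop. I handed the job in at about 14.7 s of the 46 s allowed; no verdict was reported.

- **Vial:** I took the larger of the two black-capped vials, pressed the jaw back with it to about 14 mm (5.5 N), set it on the plate and let go. In the last wrist picture the cap centre is 2–3 px from where it should be when seated, about 1–2 mm. It stands upright in the side view, with the jaw against it and the plunger still out.
- **Lever:** Only after that did I sweep it round with shut fingers until it stopped moving, at about 13 N. The last picture shows it lying along the pipe, within about 2 px of the predicted open position.
- **Other things:** The weight is at the same pixel as at the start, and the beaker and dish show no visible movement. After backing off, the tool was at 0.187 m, with under 1 N on it.

**Disagreements:**
- The top and wrist cameras differed by about 2.5 mm on the seat position. I settled it by centring the vial on the jaw in the wrist picture.
- The gripper read 22 mm on the vial, which is 24 mm wide. It held without slipping.
- I could not read the jaw travel or valve angle directly, so those two rest on the pictures and forces.

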